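Fit the battery in the kitchen radio and lock its cover with the quarter-turn stud

TASK

The kitchen radio lies on its face with its battery cover standing open: lay the loose battery in the cradle, its yellow end at the coil spring by the hinge and its black end away from the hinge, and swing the cover shut. Then fasten the cover with its red stud: press the stud down against its spring, turn it a quarter turn clockwise and let go so that it drops into its catch, and leave the salt shaker standing.

Things in the scene. Friction and masses are not known exactly. Their poses are not given: they have to be found in the camera images.
- radio: Teal radio lying on its face, fixed, 110 (x) x 190 (y) x 35 mm high; origin at the centre of its underside, z up. Its flat back, the deck, is 35 mm above the work surface. The other parts are placed in its frame by the entries below.
- hinge (a point): Middle of the cover's hinge line, which runs along the radio's x; in the radio's frame at y = 45, z = 56 mm, on a fixed wall 100 mm wide and 21 mm high that stands on the deck at y = 46 to 50 mm. Axes as the radio's.
- catch (a point): Top centre of the fixed steel catch for the stud's cross-pin, 28 mm square, in the radio's frame at x = 0, y = -39, z = 53 mm; the stud's axis passes through it when the cover is shut.
- cradle (a point): Middle of the cradle's floor on the deck (radio frame 0, 9, 35 mm), axes as the radio's; the battery lies along y. End blocks 12 mm high, 56 mm apart. Rails 4 mm high, 20 mm apart, beside the battery's ends only (beyond 15 mm from its middle): free deck for fingers on both x sides. +y end (by the hinge): coil spring; -y end (by the catch): flat brass contact.
- cell_centre (a point): Centre of the loose battery, 15 mm thick, 50 mm long, lying on the surface (centre 7.3 mm above it; it does not roll); its y axis runs along its length, +y toward the yellow end, -y toward the black end. It starts within about 60 degrees of the direction it has in the cradle.
- cell_plus (a point): Middle of the battery's black end face, 25 mm from its centre
- cover (a joint): Angle of the grey cover, rad: 0 shut, 2.1 open. 100 mm wide (radio's x), 105 mm long from the hinge, plate 3 mm with 19 mm rims inside. Shut, it is level, reaches from the hinge to the radio's -y, upper face 59 mm above the work surface; open, it stands leaning back to +y. Stiff hinge: it stays where it is left, and 1 to 2 N at its free edge move it.
- cover_edge (a point): Middle of the cover's free edge, on its outer face, 105 mm from the hinge. Either side of the stud's flange 30 mm of the outer face are free to push on.
- wing (a point): Centre of the stud's red wing, the part to grip: a bar 12 thick, 36 long (its y axis), 20 mm high, coin slot on top, on a round red flange of 40 mm diameter. Stud axis square to the cover, 84 mm from the hinge on its centre line. Cover shut, stud out: wing centre 85, top 95, flange top 75 mm above the work surface. Wing pointing to the hinge: unlocked; lying across (radio's x): locked.
- stud (a joint): Turn of the stud, rad: 0 unlocked (starts within 0.08), grows clockwise seen from above with the cover shut, stop at 1.72. Cover shut, it turns only while pressed in over 7 mm; at 1.57 (play 0.14) the catch notch lies above its cross-pin. Turned while the cover is open, the pin does not enter the catch and the cover will not shut.
- press (a joint): How far the stud is pressed in against its spring, m: 0 out, stop at 0.011. It pushes back with 3 N plus 0.6 N per mm. Turned a quarter and let go, it rises to about 0.003 and stays: dropped into the catch. Let go part-way it stays at about 0.007 or springs back to 0.
- shaker_centre (a point): Centre of the loose salt shaker, 44 mm diameter, 90 mm high, standing on the surface beyond the battery; not part of the job

How it is judged:
On the way, in this order (a step that is already met when the one before it is completed fails the run):
1. the battery lies in the cradle, the right way round, cover still open (x of cell_centre in the frame of cradle between -0.006 and 0.006 m and y of cell_centre in the frame of cradle between -0.0065 and 0.0065 m and z of cell_centre in the frame of cradle between 0.003 and 0.0105 m and y of cell_plus in the frame of cradle below -0.015 m and value of joint cover above 0.3 rad), for 0.2 s.
2. the cover is shut over it, the stud not yet turned (value of joint cover below 0.04 rad and value of joint stud below 0.5 rad), for 0.1 s.
3. the stud is pressed in and turned under the catch (value of joint press above 0.0055 m and value of joint stud above 0.8 rad), for 0.02 s.
At the end, for the whole second after the job is handed in: The battery lies in the cradle (centre within 6 mm of the middle, black end away from the hinge), the cover is shut (below 0.03 rad), the stud is turned to 1.35 to 1.75 rad and has risen into its catch (press between 1.5 and 4.5 mm), and the salt shaker stands (x of cell_centre in the frame of cradle between -0.006 and 0.006 m and y of cell_centre in the frame of cradle between -0.0065 and 0.0065 m and z of cell_centre in the frame of cradle between 0.003 and 0.0105 m and y of cell_plus in the frame of cradle below -0.015 m and value of joint cover below 0.03 rad and value of joint stud between 1.35 and 1.75 rad and value of joint press between 0.0015 and 0.0045 m and angle between shaker_centre's own z axis and vertical below 0.3 rad); the robot touches nothing.
It fails at once if the salt shaker is knocked over (angle between shaker_centre's own z axis and vertical above 0.5 rad).
It also fails if it takes over 61 s, if anything falls off the work surface, if the arm or the gripper's body presses on something with over 40 N, if the wrist force passes 120 N, or if a joint passes its speed limit or range.

ROBOT

A 6-joint arm with a two-finger parallel gripper is mounted at the origin on a cart in front of the work surface, level with it; the furniture and walls round the work are solid. World frame = base frame: x ahead of the robot, y to its left, z up, the work surface at z = 0. Lengths are in m, angles in rad, forces in N, time in s.
With the tool pointing down it reaches from about 0.375 to 0.825 m from the base axis. Payload 5.5 kg.
Tool frame: the origin (TCP) lies at the very end of the fingers, on their centre line; the grasp point (between the pads) lies 19 mm behind it; z points along the fingers, y is the line along which they close (so a half turn about z gives the same grasp; the last joint's range is limited). The gripper opens to 85 mm and grips with 20 to 120 N. Pads are 22 mm wide; open, the fingers measure 114 mm over their backs; the gripper's body (76 mm by 85 mm) begins 54 mm behind the grasp point. The pads swing forward as they close: fully open they stand 13 mm farther back than shut.
Start: joints at [-1.1, 0.314, -0.047, 1.21, 0, 1.571], TCP at [0.272, -0.535, 0.206] pointing down, gripper open.
Joint ranges: [-2.67, 2.67], [-0.69, 1.73], [-1.03, 1.25], [-2.08, 2.16], [-1.42, 1.45], [-3.14, 3.14]. Speed limits (rad/s): [2.39, 2.39, 3.01, 3.14, 3.14, 3.14].

INTERFACE

Orientations are given as a unit quaternion [x, y, z, w].
In Python, from plant import robot, imaging gives the robot as it stands.
- The arm moves only by the shell command python3 -m crank 'ROWS' [FORCE]. ROWS is JSON, a list of rows, each a list of 5 numbers: the gripper's target within -1 to 1 (fully open at 1, half-way at 0, shut at -1), then the shift along the tool's x, y, z in mm, then the turn about the tool's z in rad. In form: [[grip, dx, dy, dz, roll], ...]. A call has 1 to 8 rows; each row is the pose to reach, as a shift and turn from the pose commanded when the call began, along the tool's axes at that moment; what a row does not reach only later rows make up. A row lasts 1/10 s, in which the tool goes at most 50 mm and 8.59 degrees, less where a joint would pass 70% of its speed; a pose out of reach is approached as far as the arm can. A call with a gripper value outside its range is refused whole. The fingers move at their own pace and stop on an object; FORCE is the grip in N (left out, the last holds). Time passes only in rows, so rows that repeat a pose let the fingers close. It gives the time, the measured TCP pose, the force, the opening and the grip force at its end, in the units of the state.
- robot.state(): the state, without advancing time (a new reading comes with each control period).
- imaging.read_camera(name): name is "side" or "top" or "wrist"; returns the picture (400x640x3 uint8, red, green, blue); there is no depth.
- imaging.camera_info(name): a dict with "vfov" (degrees; the focal length in pixels is half the picture's height over the tangent of half this angle, whatever the lens; pixels are square), "cx", "cy" (the principal point, pixels), "origin" and "orientation" of the camera in the world. Camera axes: x right, y up, looking along -z (the intrinsics and any distortion apply to the point x, -y, -z); pixel columns grow to the right and rows downward; lengths in m; the calibration is good to about 2 mm. A picture is of the moment at which its call begins: read the wrist's pose just before it. camera_info takes no time and is no camera call; for the wrist camera it gives the pose at the moment of the call.
- robot.finish_job(): hands the job in; it is judged then, once.
The state is a dict: "t": time; "q": joint angles; "joint_vel": joint speeds; "joint_torque": joint torques, N m; "ee_pos": TCP position; "tcp_rot": TCP orientation; "force": force on the tool from outside, world axes, zero at the start; "ft_torque": the same for the moment, N m; "grip_width": finger opening in m; "grip_force": force on a finger pad.
Only numpy, scipy, OpenCV 4.12 (cv2) and the standard library are available. Lean on these libraries where they do the work, as an engineer would, in place of code of your own. Each camera call takes 0.05 s, during which the arm holds its last target. There are 200 camera calls.

## Working session

There is one attempt and no reset: what is moved stays moved. The work goes in short steps, Python scripts to look and compute and a shell command to move; the robot and the scene stay as the last step left them, time stands still between calls to the robot, and variables do not carry over. Pictures are saved under pics/ and viewed, at most 10 in all, crops included, and the job is handed in when it is done.

```bash
ls; mkdir -p pics; python3 - <<'E'
from plant import robot, imaging
import cv2, numpy as np
s=robot.state();print({k:np.round(v,3).tolist() for k,v in s.items()})
for n in ("side","top","wrist"):
    print(n,imaging.camera_info(n))
a=imaging.read_camera("side");b=imaging.read_camera("top")
np.save("pics/side.npy",a);np.save("pics/top.npy",b)
cv2.imwrite("pics/side0.png",a[...,::-1]);cv2.imwrite("pics/top0.png",b[...,::-1])
E
```

```text
pics
{'t': 0.0, 'q': [-1.1, 0.314, -0.048, 1.21, 0.0, 1.571], 'joint_vel': [-0.002, -0.001, 0.001, -0.001, 0.001, -0.0], 'joint_torque': [-0.001, -53.959, 33.975, 0.019, 0.0, 0.0], 'ee_pos': [0.272, -0.534, 0.205], 'tcp_rot': [0.972, 0.233, -0.0, -0.001], 'force': [0.581, 0.227, 0.857], 'ft_torque': [0.002, -0.024, -0.026], 'grip_force': 0.0, 'grip_width': 0.086}
side {'vfov': 50.05518904326009, 'cx': 324.2449509359003, 'cy': 200.95816501463634, 'origin': array([ 0.36304305, -1.1023298 ,  0.54251455]), 'orientation': array([ 0.53506295, -0.02822579, -0.03722596,  0.84351951])}
top {'vfov': 44.99395664809442, 'cx': 315.37607658825294, 'cy': 194.64800091871012, 'origin': array([ 0.35817898, -0.16172793,  1.17644559]), 'orientation': array([ 0.048877  , -0.02821481, -0.70548444,  0.70647481])}
wrist {'vfov': 63.277862299188676, 'cx': 322.25015757904094, 'cy': 198.89925755619367, 'origin': array([ 0.33458266, -0.5024715 ,  0.37305729]), 'orientation': array([-0.12060241,  0.07495026, -0.51747705,  0.84383353])}
```

View pics/side0.png

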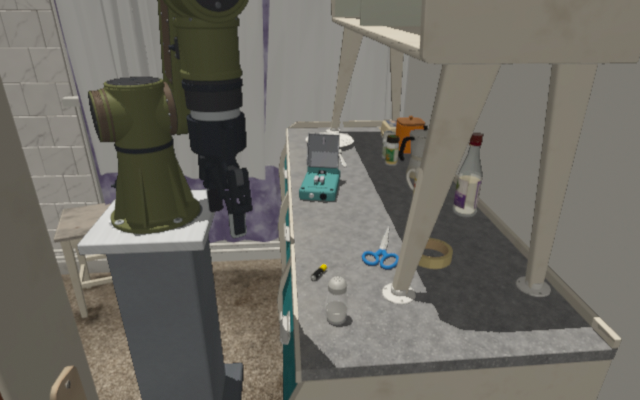

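View pics/top0.png

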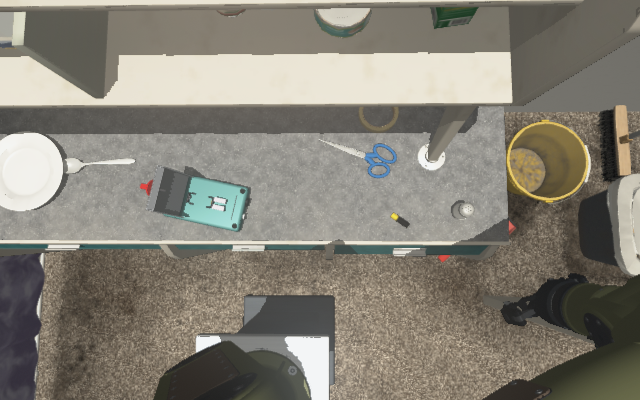

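The top view shows the radio at (205,200) with its hinge to the left, the battery at (400,220) with its yellow end at upper left, and the shaker at (462,210). Next I measure these by colour.

```bash
cat > h.py <<'E'
import numpy as np, cv2
from scipy.spatial.transform import Rotation as R
from plant import robot, imaging
def ray(ci,u,v):
    f=200/np.tan(np.radians(ci["vfov"])/2)
    d=np.array([(u-ci["cx"])/f,-(v-ci["cy"])/f,-1.0])
    return np.array(ci["origin"]),R.from_quat(ci["orientation"]).apply(d)
def onplane(ci,u,v,z):
    o,d=ray(ci,u,v); return o+d*(z-o[2])/d[2]
def proj(ci,p):
    f=200/np.tan(np.radians(ci["vfov"])/2)
    c=R.from_quat(ci["orientation"]).inv().apply(np.array(p)-ci["origin"])
    return ci["cx"]+f*c[0]/-c[2], ci["cy"]-f*c[1]/-c[2]
def snap(n):
    ci=imaging.camera_info(n); return ci,imaging.read_camera(n)
def crop(a,x0,y0,x1,y1,k,name):
    cv2.imwrite(name,cv2.resize(a[y0:y1,x0:x1,::-1],None,fx=k,fy=k,interpolation=cv2.INTER_CUBIC))
def blob(m):
    n,l,s,c=cv2.connectedComponentsWithStats(m.astype(np.uint8))
    i=1+np.argmax(s[1:,4]); return c[i],s[i,4],l==i
E
python3 - <<'E'
from h import *
ci=imaging.camera_info("top");a=np.load("pics/top.npy");hsv=cv2.cvtColor(a,cv2.COLOR_RGB2HSV)
H,S,V=[hsv[...,i].astype(int) for i in range(3)]
sub=np.zeros(H.shape,bool);sub[205:235,380:420]=1
yc,n,_=blob(sub&(H>20)&(H<35)&(S>150)); print("yellow",yc,n,onplane(ci,*yc,.0073))
kc,n,_=blob(sub&(V<60)); print("black",kc,n,onplane(ci,*kc,.0073))
c,n,m=blob((H>80)&(H<95)&(S>100)&(np.arange(640)[None]<260)); print("teal",c,n)
cnt=max(cv2.findContours(m.astype(np.uint8),0,2)[0],key=cv2.contourArea)
ap=cv2.approxPolyDP(cv2.convexHull(cnt),3,True)[:,0]
for p in ap: print(p,V[p[1],p[0]],onplane(ci,*p,.035).round(4))
r=cv2.minAreaRect(cnt);print(r)
A=cv2.resize(a[155:240,135:255,::-1],None,fx=4,fy=4,interpolation=cv2.INTER_CUBIC)
B=cv2.resize(a[195:240,380:480,::-1],None,fx=4.8,fy=4.8,interpolation=cv2.INTER_CUBIC)
cv2.imwrite("pics/z.png",np.vstack([A,B]))
E
```

```text
yellow [394.17241379 216.13793103] 29 [ 0.43402509 -0.31770282  0.0073    ]Traceback (most recent call last):
  File "<stdin>", line 6, in <module>
  File "h.py", line 20, in blob
    i=1+np.argmax(s[1:,4]); return c[i],s[i,4],l==i
        ~~~~~~~~~^^^^^^^^^
    return _wrapfunc(a, 'argmax', axis=axis, out=out, **kwds)
    return bound(*args, **kwds)
ValueError: attempt to get argmax of an empty sequence
```

```bash
python3 - <<'E'
from h import *
ci=imaging.camera_info("top");a=np.load("pics/top.npy");hsv=cv2.cvtColor(a,cv2.COLOR_RGB2HSV)
H,S,V=[hsv[...,i].astype(int) for i in range(3)]
print(V[216:230,390:414])
c,n,m=blob((H>80)&(H<95)&(S>100)&(np.arange(640)[None]<260)&(np.arange(400)[:,None]<238)); print("teal",c,n)
cnt=max(cv2.findContours(m.astype(np.uint8),0,2)[0],key=cv2.contourArea)
ap=cv2.approxPolyDP(cv2.convexHull(cnt),3,True)[:,0]
for p in ap: print(p,V[p[1],p[0]],onplane(ci,*map(float,p),.035).round(4))
A=cv2.resize(a[155:240,135:255,::-1],None,fx=4,fy=4,interpolation=cv2.INTER_CUBIC)
B=cv2.resize(a[195:240,380:480,::-1],None,fx=4.8,fy=4.8,interpolation=cv2.INTER_CUBIC)
cv2.imwrite("pics/z.png",np.vstack([A,B]))
E
```

```text
[[154 224 237 242 243 242 236 215 136 104 145 166 157 157 161 159 157 162
  162 150 150 160 155 159]
 [151 175 221 233 240 243 242 212 113  70  84 104 152 152 156 156 155 154
  156 152 151 157 153 154]
 [160 171 173 212 229 236 229 158  86  66  66  69  89 104 151 153 154 156
  156 156 156 163 169 157]
 [165 168 165 160 184 202 170 103  71  69  67  66  66  74 112 148 152 158
  169 158 155 168 164 157]
 [164 165 166 165 166 139 104  71  68  68  68  68  66  66  72  91 128 150
  155 148 152 159 157 157]
 [163 160 164 166 166 155  86  87  67  67  68  67  68  67  66  66  77  99
  149 151 155 155 156 159]
 [158 161 163 163 164 164 152 144  95  65  66  66  68  68  68  66  65  68
  100 159 153 153 156 158]
 [157 163 165 161 160 162 162 156 144 114  66  66  67  68  68  67  67  65
   68  99 151 152 156 160]
 [163 166 163 159 157 158 157 153 154 150 140  82  65  66  68  67  67  66
   67  90 146 153 157 165]
 [162 162 162 166 169 167 170 155 149 149 149 137  78  79  65  66  67  67
   78 131 148 153 156 159]
 [157 159 160 157 156 159 157 150 150 150 146 149 143 118  96  65  65  80
  139 135 150 153 158 162]
 [161 161 160 157 148 153 153 150 150 148 150 155 155 151 146 137  72 118
  148 152 154 155 161 160]
 [159 161 155 149 146 156 154 153 155 153 149 153 153 152 149 143 121 148
  152 169 168 157 163 160]
 [168 175 162 156 157 160 156 155 153 150 151 155 155 153 156 159 154 152
  149 156 158 159 158 157]]Traceback (most recent call last):
  File "<stdin>", line 5, in <module>
  File "h.py", line 20, in blob
    i=1+np.argmax(s[1:,4]); return c[i],s[i,4],l==i
        ~~~~~~~~~^^^^^^^^^
    return _wrapfunc(a, 'argmax', axis=axis, out=out, **kwds)
    return bound(*args, **kwds)
ValueError: attempt to get argmax of an empty sequence
```

```bash
python3 - <<'E'
from h import *
ci=imaging.camera_info("top");a=np.load("pics/top.npy");hsv=cv2.cvtColor(a,cv2.COLOR_RGB2HSV)
H,S,V=[hsv[...,i].astype(int) for i in range(3)]
print(hsv[190,230],hsv[222,225],hsv[228,225])
sub=np.zeros(H.shape,bool);sub[205:235,380:420]=1
c,n,m=blob(sub&((V<95)|((H>20)&(H<35)&(S>150))));print("cell",n,c,onplane(ci,*c,.0073))
x,y,*_=cv2.fitLine(np.argwhere(m)[:,::-1].astype(np.float32),2,0,.01,.01).ravel();print(x,y)
p=onplane(ci,c[0]-10*abs(x),c[1]-10*abs(y),.0073)-onplane(ci,*c,.0073);print("axis ang (yellow dir) deg",np.degrees(np.arctan2(p[1],p[0])))
A=cv2.resize(a[155:240,135:255,::-1],None,fx=4,fy=4,interpolation=cv2.INTER_CUBIC)
B=cv2.resize(a[195:240,380:480,::-1],(480,216),interpolation=cv2.INTER_CUBIC)
cv2.imwrite("pics/z.png",np.vstack([A,B]))
E
```

```text
[ 86  73 203] [ 87  62 222] [ 86  80 153]
cell 100 [400.2  220.18] [ 0.42428811 -0.33202438  0.0073    ]
0.8305324 0.55697036
axis ang (yellow dir) deg 55.78795607002694
```

View pics/z.png

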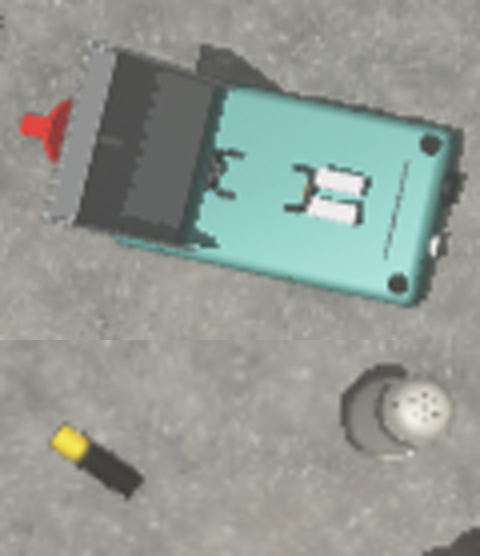

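The crops show the radio tilted about 11° in the image, with its catch end to the right and the open cover and red wing to the left. The battery's yellow end is at upper left, and the shaker is well to its right.

```bash
cat >> h.py <<'E'
def tool():
    s=robot.state(); M=R.from_quat(s["tcp_rot"]).as_matrix()
    return np.array(s["ee_pos"]),M
def delta(target,ang=None):
    """mm shift in tool axes, and roll to bring tool x to world angle ang (deg)"""
    p,M=tool(); d=M.T@(np.array(target)-p)*1000
    a=np.degrees(np.arctan2(M[1,0],M[0,0]))
    r=None if ang is None else -np.radians((ang-a+180)%360-180)
    print("tcp",p.round(4),"ang %.1f"%a,"-> shift mm",d.round(1),"roll",r)
E
python3 - <<'E'
from h import *
ci=imaging.camera_info("top");a=np.load("pics/top.npy");hsv=cv2.cvtColor(a,cv2.COLOR_RGB2HSV)
H,S,V=[hsv[...,i].astype(int) for i in range(3)]
sub=np.zeros(H.shape,bool);sub[160:236,184:252]=1
c,n,m=blob(sub&(H>80)&(H<95)&(S>40)&(V>185))
cnt=max(cv2.findContours(m.astype(np.uint8),0,2)[0],key=cv2.contourArea)
r=cv2.minAreaRect(cnt);P=np.array([onplane(ci,*p,.035)[:2] for p in cv2.boxPoints(r).astype(float)]);print(n,r,P.round(4))
for i in range(4):
    e=P[i]-P[i-1];print(np.linalg.norm(e).round(4),np.degrees(np.arctan2(e[1],e[0])).round(1))
i=max(range(4),key=lambda i:-min(P[i][1],P[i-1][1])-max(P[i][1],P[i-1][1]));mid=(P[i]+P[i-1])/2
print("-y edge mid",mid)
E_=[P[i]-P[i-1] for i in range(4)];l=max(E_,key=np.linalg.norm);u=l/np.linalg.norm(l);u*=np.sign(u[1])
print("yaw",np.degrees(np.arctan2(u[1],u[0]))-90,"origin",mid+.095*u,"cradle",mid+.104*u)
delta([.424,-.332,.13],56)
E
```

```text
1889 ((213.52928161621094, 203.36343383789062), (54.966468811035156, 41.41692352294922), 12.094757080078125) [[0.4276 0.1893]
 [0.5251 0.1714]
 [0.4971 0.041 ]
 [0.4004 0.0598]]
0.1323 78.1
0.0992 -10.4
0.1334 -102.1
0.0985 169.0
-y edge mid [0.44876312 0.0503795 ]
yaw -12.106841354715286 origin [0.46868797 0.14326653] cradle [0.47057559 0.15206635]
tcp [ 0.2719 -0.5342  0.2051] ang 27.0 -> shift mm [ 227.3 -111.1   75.3] roll -0.5065287097791643
```

```bash
python3 -m crank '[[1,40,-20,0,-0.12],[1,80,-40,0,-0.25],[1,120,-60,0,-0.38],[1,160,-80,10,-0.5],[1,200,-100,40,-0.506],[1,227,-111,70,-0.506],[1,227,-111,75,-0.506],[1,227,-111,75,-0.506]]'
python3 - <<'E'
from h import *
ci,a=snap("wrist");np.save("pics/w1.npy",a);cv2.imwrite("pics/w1.png",a[...,::-1])
print(ci["origin"],R.from_quat(ci["orientation"]).apply([0,0,-1]))
E
```

```text
t: 0.9
ee_pos: [0.4233, -0.3315, 0.1294]
tcp_rot: [0.883, 0.47, -0.001, -0.001]
force: [0.5, 0.3, 0.3]
grip_width: 0.0854
grip_force: 0.0
[ 0.46262474 -0.27308375  0.29745969] [-0.16008253 -0.23123118 -0.95963833]
```

View pics/w1.png

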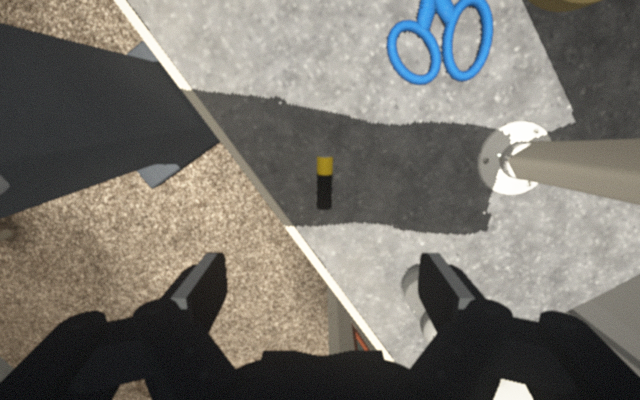

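The wrist view shows the battery at (324,183), upright in the image with the yellow end up. The shaker's top shows at about (415,285) behind the right finger.

```bash
python3 - <<'E'
from h import *
ci=imaging.camera_info("wrist");a=np.load("pics/w1.npy");hsv=cv2.cvtColor(a,cv2.COLOR_RGB2HSV)
H,S,V=[hsv[...,i].astype(int) for i in range(3)]
sub=np.zeros(H.shape,bool);sub[145:222,300:350]=1
c,n,m=blob(sub&((V<35)|((H>15)&(H<35)&(S>150))))
r=cv2.minAreaRect(max(cv2.findContours(m.astype(np.uint8),0,2)[0],key=cv2.contourArea));print(n,r,V[195,305:345])
# top outline at z=.0073 (silhouette mid)
P=np.array([onplane(ci,*p,.0073)[:2] for p in cv2.boxPoints(r).astype(float)])
for i in range(4):
    e=P[i]-P[i-1];print(np.linalg.norm(e).round(4),np.degrees(np.arctan2(e[1],e[0])).round(1))
cc=P.mean(0);print("cell",cc)
print("shaker top~",onplane(ci,415,285,.09), onplane(imaging.camera_info("top"),464,210,.09))
delta([*cc,.003])
E
```

```text
580 ((324.5, 182.0), (50.0, 15.0), 90.0) [78 81 85 86 79 82 85 79 82 84 84 80 48 27 33 30 23 35 32 31 30 35 34 35
 32 43 66 84 88 80 76 84 82 89 86 81 86 83 74 88]
0.0473 55.7
0.0135 -34.0
0.0473 -123.6
0.0141 146.0
cell [ 0.42513389 -0.33290786]
shaker top~ [ 0.44766465 -0.41639777  0.09      ] [ 0.44257369 -0.46235057  0.09      ]
tcp [ 0.4237 -0.3328  0.1307] ang 56.0 -> shift mm [  0.8   1.4 127.7] roll None
```

```bash
python3 -m crank '[[1,1,1.5,30,0],[1,1,1.5,65,0],[1,1,1.5,95,0],[0,1,1.5,115,0],[0,1,1.5,124,0],[0,1,1.5,126,0],[-1,1,1.5,127,0],[-1,1,1.5,127,0]]' 40
python3 -m crank '[[-1,0,0,0,0],[-1,0,0,0,0],[-1,0,0,0,0],[-1,0,0,0,0]]' 40
```

```text
t: 1.75
ee_pos: [0.4268, -0.3339, 0.0052]
tcp_rot: [0.883, 0.469, 0.0, 0.001]
force: [0.2, -0.9, 0.3]
grip_width: 0.0144
grip_force: 0.0
t: 2.15
ee_pos: [0.426, -0.3329, 0.0041]
tcp_rot: [0.883, 0.469, 0.0, 0.0]
force: [0.2, -0.6, -0.2]
grip_width: 0.0002
grip_force: 0.0
```

```bash
python3 - <<'E'
from h import *
ci,a=snap("wrist");np.save("pics/w2.npy",a);cv2.imwrite("pics/w2.png",a[...,::-1])
E
```

```text
(no output)
```

View pics/w2.png

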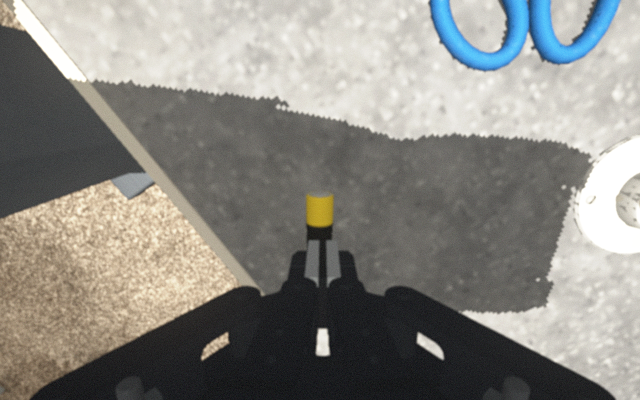

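The fingers are shut. The battery's yellow end is at (320,193–226), directly ahead of them, with only a little black showing.

```bash
python3 - <<'E'
from h import *
ci=imaging.camera_info("wrist");p,M=tool();print(p)
for uv in [(320,193),(320,226),(320,240),(307,210),(333,210)]:
    q=onplane(ci,*map(float,uv),.0075);print(uv,q.round(4),"tool mm",(M.T@(q-p)*1000).round(1))
for x in (0,11,25): print(x,proj(ci,p+M@[x/1000,0,0]),proj(ci,p+M@[x/1000,0,-.019]))
E
```

```text
[ 0.42601525 -0.33280138  0.00402306]
(320, 193) [ 0.4388 -0.3107  0.0075] tool mm [25.4 -1.8 -3.5]
(320, 226) [ 0.4284 -0.326   0.0075] tool mm [ 6.9 -1.9 -3.5]
(320, 240) [ 0.4237 -0.3328  0.0075] tool mm [-1.3 -1.9 -3.5]
(307, 210) [ 0.4277 -0.3146  0.0075] tool mm [16.1 -8.8 -3.5]
(333, 210) [ 0.4392 -0.3224  0.0075] tool mm [16.   5.1 -3.5]
0 (np.float64(323.40592144647934), np.float64(235.38079549267297)) (np.float64(323.5201654468516), np.float64(250.11251253055016))
11 (np.float64(323.4165854421008), np.float64(216.7573985994853)) (np.float64(323.5342581229617), np.float64(229.64799908864177))
25 (np.float64(323.4307057594589), np.float64(192.0979478879832)) (np.float64(323.5530031583832), np.float64(202.4276169302498))
```

```bash
python3 -m crank '[[-1,0,0,-10,0],[-1,0,0,-25,0],[-1,0,0,-45,0],[-1,0,0,-60,0],[-1,0,0,-60,0],[-1,0,0,-60,0]]'
python3 - <<'E'
from h import *
ci,a=snap("wrist");np.save("pics/w3.npy",a)
hsv=cv2.cvtColor(a,cv2.COLOR_RGB2HSV);H,S,V=[hsv[...,i].astype(int) for i in range(3)]
c,n,m=blob((H>15)&(H<35)&(S>150)&(np.arange(640)[None]>280)&(np.arange(640)[None]<360)&(V>80));print(c,n,np.argwhere(m).min(0),np.argwhere(m).max(0))
s=robot.state();print(s["grip_width"],s["grip_force"],s["force"])
A=a[150:300,260:390];cv2.imwrite("pics/w3.png",cv2.resize(A[...,::-1],None,fx=4,fy=4))
E
```

```text
t: 2.8
ee_pos: [0.4262, -0.333, 0.0642]
tcp_rot: [0.883, 0.469, 0.0, 0.0]
force: [-0.3, 0.1, 0.1]
grip_width: -0.0002
grip_force: 0.0
[319.82242991 183.86682243] 428 [172 310] [195 329]
-0.0002201813234180271 0.0 [-1.82168487  0.2040963   0.40792308]
```

View pics/w3.png

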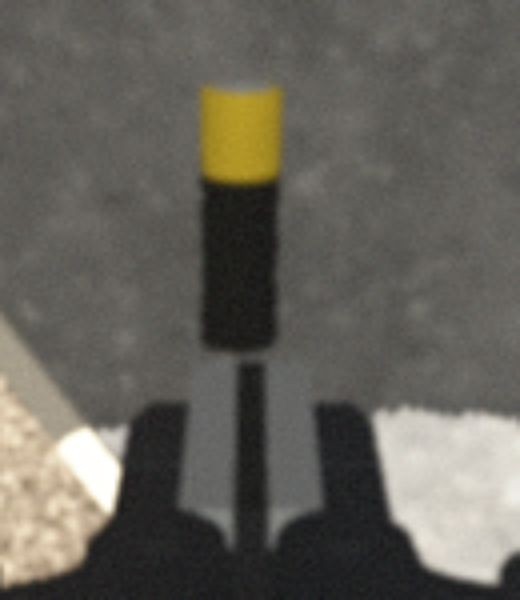

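```bash
python3 - <<'E'
from h import *
ci=imaging.camera_info("wrist");p,M=tool();print(p,M.round(3).tolist())
for uv in [(320,172),(319.5,195),(319.5,238)]:
  for z in (.0073,.0):
    q=onplane(ci,*map(float,uv),z);print(uv,z,q.round(4),"tool mm",(M.T@(q-p)*1000).round(1))
E
```

```text
[ 0.42568147 -0.33261434  0.0635883 ] [[0.56, 0.829, -0.0], [0.829, -0.56, 0.0], [0.0, -0.0, -1.0]]
(320, 172) 0.0073 [ 0.4375 -0.3111  0.0073] tool mm [24.4 -2.2 56.3]
(320, 172) 0.0 [ 0.4366 -0.3123  0.    ] tool mm [22.9 -2.3 63.6]
(319.5, 195) 0.0073 [ 0.4278 -0.3248  0.0073] tool mm [ 7.6 -2.6 56.3]
(319.5, 195) 0.0 [ 0.4266 -0.3264  0.    ] tool mm [ 5.6 -2.7 63.6]
(319.5, 238) 0.0073 [ 0.409  -0.3524  0.0073] tool mm [-25.7  -2.7  56.3]
(319.5, 238) 0.0 [ 0.4072 -0.3549  0.    ] tool mm [-28.8  -2.8  63.6]
```

```bash
python3 - <<'E'
import numpy as np
for r in (236,242,250,262,280):
    for n in ("w2","w3"):
        a=np.load(f"pics/{n}.npy").mean(2).astype(int); print(n,r,a[r,298:350].tolist())
E
```

```text
w2 236 [93, 92, 96, 94, 98, 98, 94, 90, 68, 40, 35, 27, 27, 24, 29, 31, 31, 29, 30, 24, 33, 29, 29, 28, 34, 26, 33, 33, 24, 28, 21, 27, 33, 48, 78, 90, 101, 96, 93, 90, 98, 101, 93, 95, 99, 102, 96, 102, 101, 102, 94, 105]
w3 236 [88, 88, 88, 88, 84, 85, 87, 88, 88, 86, 94, 87, 70, 63, 45, 39, 42, 31, 34, 34, 28, 28, 32, 26, 30, 32, 38, 40, 39, 53, 71, 82, 91, 86, 90, 82, 86, 88, 87, 93, 93, 87, 92, 92, 96, 88, 90, 89, 97, 93, 87, 94]
w2 242 [97, 91, 90, 92, 94, 91, 93, 86, 68, 55, 78, 104, 113, 109, 112, 104, 111, 106, 113, 108, 96, 69, 40, 35, 25, 24, 41, 54, 76, 106, 109, 109, 111, 112, 106, 106, 105, 114, 107, 99, 96, 94, 91, 98, 99, 98, 93, 99, 98, 94, 98, 96]
w3 242 [94, 91, 88, 87, 91, 89, 88, 90, 88, 91, 97, 97, 101, 100, 102, 102, 101, 105, 103, 99, 88, 60, 38, 23, 31, 26, 30, 45, 71, 99, 102, 100, 100, 100, 103, 97, 101, 100, 100, 100, 96, 93, 93, 93, 93, 95, 93, 93, 89, 90, 83, 90]
w2 250 [67, 73, 70, 65, 69, 68, 69, 72, 70, 89, 101, 109, 111, 110, 107, 107, 104, 110, 111, 114, 90, 58, 35, 34, 37, 22, 26, 43, 78, 100, 115, 106, 108, 105, 106, 107, 110, 106, 108, 102, 87, 7
[... 492 characters left out ...]
36, 32, 39, 29, 33]
w3 262 [37, 37, 45, 39, 35, 37, 40, 57, 81, 101, 100, 97, 101, 98, 103, 100, 103, 103, 101, 101, 84, 53, 25, 31, 27, 32, 34, 38, 67, 89, 101, 103, 96, 100, 102, 102, 97, 101, 103, 101, 89, 66, 42, 30, 37, 35, 37, 37, 36, 36, 34, 33]
w2 280 [31, 31, 40, 33, 33, 34, 34, 32, 35, 23, 28, 35, 37, 53, 68, 89, 120, 134, 142, 126, 86, 51, 35, 34, 40, 35, 39, 41, 63, 106, 137, 138, 129, 102, 71, 49, 45, 32, 28, 29, 33, 33, 32, 33, 27, 34, 30, 34, 27, 36, 36, 29]
w3 280 [30, 36, 38, 39, 37, 31, 31, 31, 32, 29, 34, 36, 37, 52, 59, 86, 110, 126, 131, 117, 85, 49, 38, 31, 40, 36, 35, 42, 57, 97, 124, 130, 115, 95, 69, 53, 38, 30, 30, 28, 30, 28, 26, 34, 35, 34, 31, 30, 32, 33, 34, 36]
```

```bash
python3 -m crank '[[-1,0,15,0,0],[-1,0,32,0,0],[-1,0,32,30,0],[-1,0,32,50,0],[-1,0,32,59,0],[-1,0,32,59,0],[-1,0,32,59,0]]'
python3 -m crank '[[-1,0,0,2,0],[-1,0,0,2,0]]' | egrep 'ee_pos|force'
python3 -m crank '[[-1,0,0,2,0],[-1,0,0,2,0]]' | egrep 'ee_pos|force'
```

```text
t: 3.55
ee_pos: [0.4524, -0.3508, 0.0051]
tcp_rot: [0.883, 0.469, -0.0, -0.0]
force: [-0.7, 0.3, 0.0]
grip_width: -0.0004
grip_force: 0.0
ee_pos: [0.453, -0.3511, 0.0036]
force: [-0.3, -0.4, 0.1]
grip_force: 0.0
ee_pos: [0.4525, -0.3508, 0.0011]
force: [0.2, -0.8, -0.2]
grip_force: 0.0
```

```bash
python3 -m crank '[[-1,0,0,2,0],[-1,0,0,2,0]]' | egrep 'ee_pos|^force'
python3 -m crank '[[-1,0,0,2,0],[-1,0,0,2,0]]' | egrep 'ee_pos|^force'
python3 -m crank '[[-1,0,0,2,0],[-1,0,0,2,0]]' | egrep 'ee_pos|^force'
```

```text
ee_pos: [0.4523, -0.3506, -0.0013]
force: [0.4, 0.3, 0.1]
ee_pos: [0.4522, -0.3506, -0.0034]
force: [0.5, 0.7, 0.1]
ee_pos: [0.4523, -0.3506, -0.0054]
force: [0.3, 0.6, -0.6]
```

The reported TCP is already 5 mm below the table with no contact, so the real fingertips sit above it. I keep feeling downward for the actual tip offset.

```bash
for i in 1 2; do :; done
python3 -m crank '[[-1,0,0,3,0],[-1,0,0,3,0]]' | egrep 'ee_pos|^force'
python3 -m crank '[[-1,0,0,2,0],[-1,0,0,2,0]]' | egrep 'ee_pos|^force'
python3 -m crank '[[-1,0,0,2,0],[-1,0,0,2,0]]' | egrep 'ee_pos|^force'
```

```text
ee_pos: [0.4522, -0.3506, -0.0085]
force: [-0.9, -0.1, 0.6]
ee_pos: [0.4523, -0.3506, -0.0104]
force: [0.5, -0.6, -0.5]
ee_pos: [0.4523, -0.3506, -0.0123]
force: [0.1, 0.8, 1.1]
```

```bash
python3 -m crank '[[-1,0,0,2,0],[-1,0,0,2,0]]' | egrep 'ee_pos|^force'
python3 -m crank '[[-1,0,0,1.5,0],[-1,0,0,1.5,0]]' | egrep 'ee_pos|^force'
python3 -m crank '[[-1,0,0,1.5,0],[-1,0,0,1.5,0]]' | egrep 'ee_pos|^force'
python3 - <<'E'
from h import *
# where does the real fingertip show? triangulate with side camera crop
ci,a=snap("side");p,M=tool();print(proj(ci,p),proj(ci,p+[0,0,.02]))
u,v=map(int,proj(ci,p));crop(a,u-50,v-45,u+50,v+35,6,"pics/s1.png")
E
```

```text
ee_pos: [0.4523, -0.3506, -0.0144]
force: [-0.9, -0.7, -0.1]
ee_pos: [0.4523, -0.3507, -0.0158]
force: [-1.0, -0.0, -0.3]
ee_pos: [0.4523, -0.3507, -0.0173]
force: [-0.6, 0.1, 0.1]
(np.float64(331.04634667962785), np.float64(286.50223436232625)) (np.float64(331.18257975335524), np.float64(278.82304711373024))
```

View pics/s1.png

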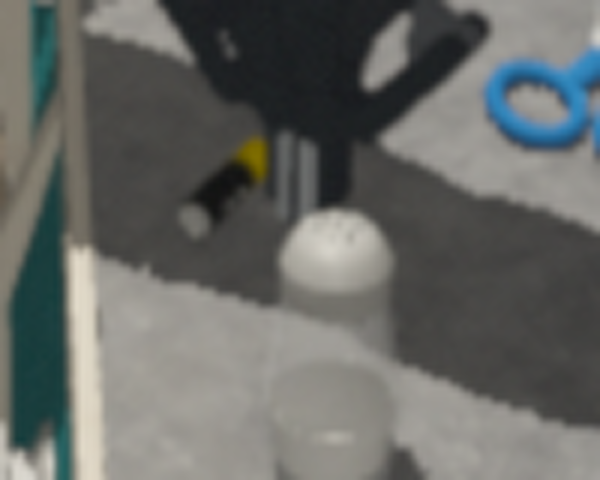

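The side view shows the real fingertips at about pixel (329,277), against (331,286) expected. That puts them roughly 20–25 mm short of the reported TCP, so I continue down to touch.

```bash
python3 -m crank '[[-1,0,0,2,0],[-1,0,0,2,0]]' | egrep 'ee_pos|^force'
python3 -m crank '[[-1,0,0,1.5,0],[-1,0,0,1.5,0]]' | egrep 'ee_pos|^force'
python3 -m crank '[[-1,0,0,1.5,0],[-1,0,0,1.5,0]]' | egrep 'ee_pos|^force'
```

```text
ee_pos: [0.4523, -0.3507, -0.0193]
force: [0.3, -0.2, -0.1]
ee_pos: [0.4523, -0.3507, -0.0208]
force: [0.2, -0.4, -0.7]
ee_pos: [0.4523, -0.3507, -0.0223]
force: [0.1, 0.5, 0.5]
```

```bash
python3 -m crank '[[-1,0,0,1.5,0],[-1,0,0,1.5,0]]' | egrep 'ee_pos|^force'
python3 -m crank '[[-1,0,0,1.5,0],[-1,0,0,1.5,0]]' | egrep 'ee_pos|^force'
python3 -m crank '[[-1,0,0,1.5,0],[-1,0,0,1.5,0]]' | egrep 'ee_pos|^force'
```

```text
ee_pos: [0.4523, -0.3507, -0.0238]
force: [-0.6, 0.5, -0.3]
ee_pos: [0.4524, -0.3507, -0.0253]
force: [0.3, 0.5, -0.6]
ee_pos: [0.4525, -0.3508, -0.0253]
force: [-2.5, 3.0, 11.9]
```

Contact comes at a reported z of −25 mm, so the real tips are 25 mm short of the reported TCP. I use that offset from here on and regrasp.

```bash
python3 -m crank '[[-1,0,0,-20,0],[0.2,0,0,-45,0],[0.2,0,-17,-50,0],[0.2,0,-34,-50,0],[0.2,0,-34,-30,0],[0.2,0,-34,-15,0],[0.2,0,-34,-5,0],[0.2,0,-34,-5,0]]' 40
python3 -m crank '[[-1,0,0,0,0],[-1,0,0,0,0],[-1,0,0,0,0],[-1,0,0,0,0],[-1,0,0,0,0]]'
python3 -m crank '[[-1,0,0,-10,0],[-1,0,0,-40,0],[-1,0,0,-85,0],[-1,0,0,-130,0],[-1,0,0,-160,0],[-1,0,0,-160,0]]'
```

```text
t: 7.8
ee_pos: [0.4232, -0.3309, -0.0229]
tcp_rot: [0.883, 0.469, -0.001, -0.001]
force: [0.2, -0.3, -0.1]
grip_width: 0.0514
grip_force: 0.0
t: 8.3
ee_pos: [0.425, -0.3323, -0.0208]
tcp_rot: [0.883, 0.469, 0.0, 0.001]
force: [0.8, 0.5, 5.0]
grip_width: 0.0133
grip_force: 40.5
t: 8.9
ee_pos: [0.4268, -0.3337, 0.1438]
tcp_rot: [0.883, 0.469, 0.002, 0.004]
force: [0.3, 0.1, -0.1]
grip_width: 0.0133
grip_force: 39.8
```

```bash
python3 - <<'E'
from h import *
delta([.470,.150,.145],77.9)
E
```

```text
tcp [ 0.4268 -0.3337  0.1438] ang 56.0 -> shift mm [ 425.  -234.9   -3.4] roll -0.38281886081965943
```

```bash
python3 -m crank '[[-1,35,-20,-10,-0.05],[-1,80,-44,-10,-0.1],[-1,124,-68,-10,-0.2],[-1,168,-92,-10,-0.3],[-1,212,-117,-10,-0.383],[-1,256,-142,-10,-0.383],[-1,300,-166,-10,-0.383],[-1,342,-189,-10,-0.383]]'
python3 - <<'E'
from h import *
delta([.470,.150,.145],77.9)
E
```

```text
t: 9.7
ee_pos: [0.458, 0.0589, 0.1479]
tcp_rot: [0.778, 0.629, -0.0, -0.0]
force: [1.4, 0.2, -0.8]
grip_width: 0.0132
grip_force: 39.9
tcp [0.458  0.0589 0.1479] ang 77.9 -> shift mm [91.6 -7.3  2.9] roll 8.97560109759071e-05
```

```bash
python3 -m crank '[[-1,30,-3,0,0],[-1,65,-6,0,0],[-1,84,-7,0,0],[-1,84,-7,0,0],[-1,84,-7,0,0],[-1,84,-7,0,0]]'
python3 - <<'E'
from h import *
ci,a=snap("wrist");np.save("pics/w4.npy",a);cv2.imwrite("pics/w4.png",a[...,::-1])
E
```

```text
t: 10.3
ee_pos: [0.4691, 0.1396, 0.148]
tcp_rot: [0.778, 0.628, -0.001, -0.0]
force: [0.1, 0.8, -1.0]
grip_width: 0.0133
grip_force: 39.9
```

View pics/w4.png

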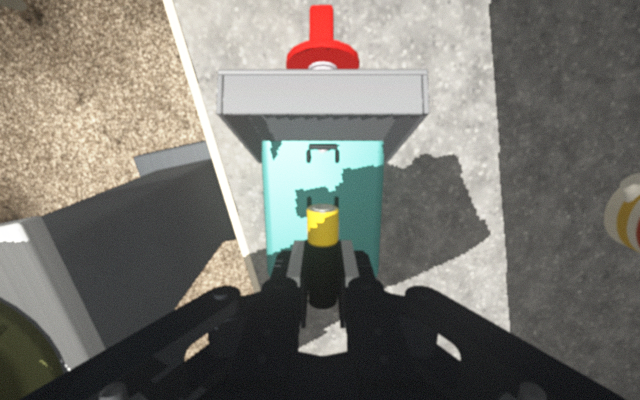

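The wrist view shows the battery in the hand, yellow end up at (322,208–245). Ahead of it are the hinge-end bracket at (323,152), the cover's edge at row 72 and the wing at (322,30), all square to the tool.

```bash
python3 - <<'E'
from h import *
ci=imaging.camera_info("wrist");a=np.load("pics/w4.npy");p,M=tool();ct=imaging.camera_info("top");t=np.load("pics/top.npy")
hsv=cv2.cvtColor(a,cv2.COLOR_RGB2HSV);H,S,V=[hsv[...,i].astype(int) for i in range(3)]
teal=(H>75)&(H<100)&(S>60)
for r in (160,175,185,240):
    c=np.where(teal[r,240:400])[0]+240
    l,rr=onplane(ci,c.min()-.5,r,.035),onplane(ci,c.max()+.5,r,.035)
    print(r,c.min(),c.max(),"mid tool",(M.T@((l+rr)/2-p)*1000).round(1),"w",np.linalg.norm(l-rr).round(4))
g=lambda q:(M.T@(q-p)*1000).round(1)
D=(V<75)
for nm,(x0,y0,x1,y1) in {"spring end":(298,138,348,168),"catch end":(298,190,348,206)}.items():
    print(nm);[print(y,"".join("#" if D[y,x] else "." for x in range(x0,x1))) for y in range(y0,y1)]
# battery in hand
s=(H>15)&(H<35)&(S>150)&(np.arange(640)[None]>290)&(np.arange(640)[None]<350)&(np.arange(400)[:,None]>195)&(np.arange(400)[:,None]<260)
q=np.argwhere(s);print("yellow rows",q.min(0),q.max(0))
T=cv2.cvtColor(t,cv2.COLOR_RGB2HSV)
for y in range(188,212): print(y," ".join("%3d"%v for v in T[y,186:220,2]))
E
```

```text
160 261 383 mid tool [ 23.8  -1.2 113.1] w 0.1072
175 263 382 mid tool [ 10.4  -0.8 113.1] w 0.106
185 263 382 mid tool [  1.3  -0.8 113.1] w 0.107
240 267 378 mid tool [-51.7  -0.8 113.2] w 0.105
spring end
138 ..................................................
139 ..................................................
140 ..................................................
141 ..................................................
142 ..................................................
143 ..................................................
144 ..................................................
145 ..................................................
146 ..................................................
147 ..................................................
148 ..................................................
149 ..................................................
150 ..................................................
151 ..................................................
152 ..................................................
153 ..................................................
154 ........
[... 4339 characters left out ...]

207 202 202 202 202 204 203 204 205 205 206 206 206 206 206 207 207 208 208 208 200 118  89  88  87  78 133 236 238 238 238 238 238 239 239
208 202 203 203 203 204 205 205 205 206 206 207 207 207 208 207 208 208 209 209 208 200 199 194 163 198 207 230 220 239 239 239 238 239 239
209 203 204 205 205 205 206 206 206 207 207 208 208 208 208 209 208 209 209 210 210 210 210 210 207 212 213 216 210 200 221 212 231 226 240
210 205 205 205 206 207 206 207 208 208 208 208 209 208 209 209 210 210 210 210 211 211 211 212 213 213 213 213 213 211 214 213 217 216 224
211 206 206 207 207 208 208 208 208 209 209 209 209 210 210 210 211 211 211 211 211 213 213 213 213 214 214 213 214 214 214 214 214 215 216
```

```bash
python3 - <<'E'
from h import *
ci=imaging.camera_info("wrist");a=np.load("pics/w4.npy");p,M=tool();ct=imaging.camera_info("top")
g=lambda q:(M.T@(q-p)*1000).round(1)
print("tcp",p)
q=onplane(ct,200.4,199.9,.039);print("top cradle",q,g(q))
S=cv2.cvtColor(a,cv2.COLOR_RGB2HSV)[...,1]
G=a[...,1].astype(int)
for y in range(140,168): print(y,"".join("#" if v<110 else "." for v in G[y,298:348]))
for nm,u,v,z,o in (("catch rails",322.4,197.5,.039,15),("spring rails",322.8,162,.039,-15)):
    q=onplane(ci,u,v,z);print(nm,g(q),"-> cradle tool x",g(q)[0]+o)
# battery in hand: axis height = tip+~6 -> tool z -25-?; yellow far end row 207-210
for z in (-.027,-.031,-.035):
    o,d=ray(ci,322.,207.);pl=p+M@[0,0,z];q=o+d*(pl[2]-o[2])/d[2];print("yellow tip",z,g(q))
E
```

```text
tcp [0.46928525 0.13950105 0.14813808]
top cradle [0.47021748 0.14596871 0.039     ] [  6.6  -0.4 109.1]
140 ..................................................
141 ..................................................
142 ..................................................
143 ..................................................
144 ..................................................
145 .............#########################............
146 .............#..................#.####............
147 ............##..#..#..#.######.#######............
148 .....................##.....####.....#............
149 ..................................................
150 ......................................#...........
151 ..........#...........................##..........
152 ..........##..........................##..........
153 ..........##..........................##..........
154 ..........##..........................##..........
155 ..........##..........................##..........
156 ..........##..........................##..........
157 ..........##..........................##..........
158 ..........##..........................##..........
159 ..........##..........................##..........
160 ..........##..........................##..........
161 ..........#...........................##..........
162 ..................................................
163 ..................................................
164 ..................................................
165 ..................................................
166 ..................................................
167 ..................................................
catch rails [ -9.1  -0.9 109.1] -> cradle tool x 5.9
spring rails [ 22.7  -0.5 109.1] -> cradle tool x 7.699999999999999
yellow tip -0.027 [ 25.6  -1.  -27. ]
yellow tip -0.031 [ 26.9  -1.  -31. ]
yellow tip -0.035 [ 28.1  -1.  -35. ]
```

```bash
python3 -m crank '[[-1,5,0.5,30,0],[-1,5,0.5,70,0],[-1,5,0.5,100,0],[-1,5,0.5,115,0],[-1,5,0.5,120,0],[-1,5,0.5,120,0]]'
python3 -m crank '[[-1,0,0,4,0],[-1,0,0,8,0],[-1,0,0,11,0],[-1,0,0,13,0],[-1,0,0,13,0]]'
```

```text
t: 10.95
ee_pos: [0.4709, 0.1445, 0.0281]
tcp_rot: [0.778, 0.628, -0.001, -0.0]
force: [-0.4, -0.3, 0.1]
grip_width: 0.0134
grip_force: 39.9
t: 11.45
ee_pos: [0.4711, 0.1454, 0.0153]
tcp_rot: [0.778, 0.629, -0.0, -0.0]
force: [-0.7, 0.1, -0.9]
grip_width: 0.0133
grip_force: 39.9
```

```bash
python3 -m crank '[[-1,0,0,1.5,0],[-1,0,0,1.5,0]]'
python3 -m crank '[[-0.3,0,0,1.5,0],[-0.3,0,0,1.5,0],[0,0,0,1.5,0],[0.1,0,0,0,0],[0.1,0,0,-30,0],[0.1,0,0,-75,0],[0.1,0,0,-120,0],[0.1,0,0,-120,0]]'
python3 - <<'E'
from h import *
ci,a=snap("wrist");np.save("pics/w5.npy",a)
hsv=cv2.cvtColor(a,cv2.COLOR_RGB2HSV);H,S,V=[hsv[...,i].astype(int) for i in range(3)]
p,M=tool();g=lambda q:(M.T@(q-p)*1000).round(1)
s=(H>15)&(H<35)&(S>130)&(np.arange(640)[None]>290)&(np.arange(640)[None]<350)&(np.arange(400)[:,None]<260)
c,n,m=blob(s);q=np.argwhere(m);print(n,q.min(0),q.max(0),p)
print("yellow far end",g(onplane(ci,c[0],q.min(0)[0],.042)))
crop(a,230,60,410,260,4,"pics/w5.png");cv2.imwrite("pics/w5.png",cv2.resize(a[100:250,240:400,::-1],None,fx=4,fy=4))
E
```

```text
t: 11.65
ee_pos: [0.4715, 0.1455, 0.0142]
tcp_rot: [0.778, 0.629, 0.0, 0.0]
force: [-1.3, 0.7, 2.6]
grip_width: 0.0134
grip_force: 40.3
t: 12.45
ee_pos: [0.4756, 0.1468, 0.1401]
tcp_rot: [0.778, 0.629, 0.005, 0.002]
force: [1.6, 0.4, -0.6]
grip_width: 0.047
grip_force: 0.0
306 [165 310] [185 325] [0.47403151 0.14625008 0.13732101]
yellow far end [23.  -3.5 95.4]
```

View pics/w5.png

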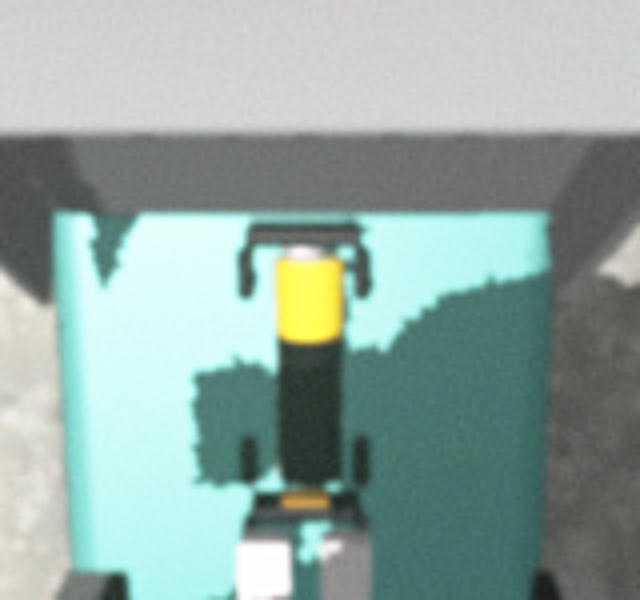

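The battery lies between the rails with its yellow end at the spring by the hinge. Next I raise the tool and turn it half round, which the stud turn will need, with the gripper shut.

```bash
python3 -m crank '[[-1,0,0,-20,-0.14],[-1,0,0,-40,-0.29],[-1,0,0,-50,-0.44],[-1,0,0,-50,-0.59],[-1,0,0,-50,-0.74],[-1,0,0,-50,-0.89],[-1,0,0,-50,-1.04],[-1,0,0,-50,-1.19]]' >/dev/null
python3 -m crank '[[-1,0,0,0,-0.14],[-1,0,0,0,-0.29],[-1,0,0,0,-0.44],[-1,0,0,0,-0.59],[-1,0,0,0,-0.74],[-1,0,0,0,-0.89],[-1,0,0,0,-1.04],[-1,0,0,0,-1.19]]' >/dev/null
python3 -m crank '[[-1,0,0,0,-0.14],[-1,0,0,0,-0.29],[-1,0,0,0,-0.44],[-1,0,0,0,-0.59],[-1,0,0,0,-0.74],[-1,0,0,0,-0.76],[-1,0,0,0,-0.76]]'
cat >> h.py <<'E'
U=np.array([np.cos(np.radians(77.9)),np.sin(np.radians(77.9)),0]);EX=np.array([U[1],-U[0],0])
O=np.array([.4712,.1462,0])-.009*U
def rad(x,y,ztip): return O+x/1000*EX+y/1000*U+[0,0,ztip/1000-.025]
E
python3 - <<'E'
from h import *
for a in [(-38,145,187),(-38,145,130),(-38,59,140),(0,-39,190)]: print(a);delta(rad(*a),-102.1)
E
```

```text
t: 14.8
ee_pos: [0.4707, 0.1452, 0.183]
tcp_rot: [-0.627, 0.779, 0.0, -0.001]
force: [0.1, -0.3, 0.7]
grip_width: -0.0
grip_force: 0.0
(-38, 145, 187)
tcp [0.4707 0.1452 0.183 ] ang -102.3 -> shift mm [-136.9   38.3   21. ] roll -0.004194849457155914
(-38, 145, 130)
tcp [0.4707 0.1452 0.183 ] ang -102.3 -> shift mm [-137.    38.2   78. ] roll -0.004194849457155914
(-38, 59, 140)
tcp [0.4707 0.1452 0.183 ] ang -102.3 -> shift mm [-51.   37.8  68. ] roll -0.004194849457155914
(0, -39, 190)
tcp [0.4707 0.1452 0.183 ] ang -102.3 -> shift mm [46.9 -0.5 18. ] roll -0.004194849457155914
```

```bash
python3 -m crank '[[-1,-25,10,0,0],[-1,-65,25,0,0],[-1,-105,38,0,0],[-1,-137,38,0,0],[-1,-137,38,25,0],[-1,-137,38,60,0],[-1,-137,38,77,0],[-1,-137,38,77,0]]'
python3 -m crank '[[-1,10,0,0,0],[-1,20,0,0,0],[-1,30,0,0,0],[-1,38,0,-3,0],[-1,38,0,-3,0]]'
python3 - <<'E'
from h import *
for a in [(-38,107,132),(-38,59,140)]: print(a);delta(rad(*a),-102.1)
E
```

```text
t: 15.6
ee_pos: [0.4606, 0.286, 0.1037]
tcp_rot: [-0.627, 0.779, 0.0, -0.003]
force: [0.6, -1.2, 0.7]
grip_width: 0.0001
grip_force: 0.0
t: 16.1
ee_pos: [0.4553, 0.2491, 0.111]
tcp_rot: [-0.627, 0.779, -0.0, 0.001]
force: [-0.2, 0.5, 0.7]
grip_width: -0.0002
grip_force: 0.0
(-38, 107, 132)
tcp [0.4553 0.2491 0.111 ] ang -102.3 -> shift mm [-0.7  0.9  4. ] roll -0.003097341882829993
(-38, 59, 140)
tcp [0.4553 0.2491 0.111 ] ang -102.3 -> shift mm [47.3  0.7 -4. ] roll -0.003097341882829993
```

```bash
python3 -m crank '[[-1,8,0,0,0],[-1,17,0,-2,0],[-1,26,0,-3,0],[-1,35,0,-4,0],[-1,44,0,-4,0],[-1,53,0,-5,0],[-1,62,0,-5,0],[-1,70,0,-6,0]]'
python3 -m crank '[[-1,8,0,3,0],[-1,16,0,5,0],[-1,23,0,8,0],[-1,30,0,12,0],[-1,37,0,18,0],[-1,43,0,23,0],[-1,47,0,27,0],[-1,47,0,27,0]]'
python3 - <<'E'
from h import *
ci,a=snap("side");u,v=map(int,proj(ci,[.46,.16,.08]));crop(a,u-45,v-45,u+45,v+35,6,"pics/s2.png")
for t in [(-38,-11,116),(-38,-27.6,90),(-38,-34,62)]: print(t);delta(rad(*t),-102.1)
E
```

```text
t: 16.9
ee_pos: [0.4397, 0.1808, 0.1156]
tcp_rot: [-0.628, 0.778, 0.0, -0.0]
force: [1.0, 1.8, -0.7]
grip_width: -0.0001
grip_force: 0.5
t: 17.7
ee_pos: [0.4295, 0.1351, 0.0881]
tcp_rot: [-0.628, 0.778, 0.0, -0.001]
force: [-0.9, 0.2, -0.3]
grip_width: 0.0
grip_force: 0.0
(-38, -11, 116)
tcp [0.4299 0.1354 0.0885] ang -102.2 -> shift mm [ 0.8 -0.2 -2.5] roll -0.0018647095851186514
(-38, -27.6, 90)
tcp [0.4299 0.1354 0.0885] ang -102.2 -> shift mm [17.4 -0.2 23.5] roll -0.0018647095851186514
(-38, -34, 62)
tcp [0.4299 0.1354 0.0885] ang -102.2 -> shift mm [23.8 -0.2 51.5] roll -0.0018647095851186514
```

View pics/s2.png

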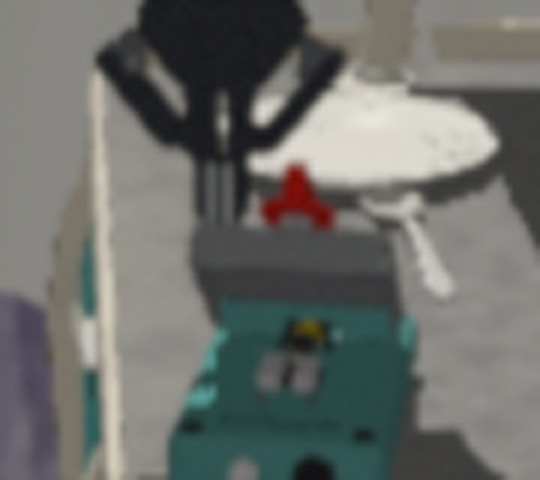

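The side view shows the cover coming down at about 40°, with the shut fingers on its outer face left of the red wing and the battery still in place. I continue the arc and press it shut.

```bash
python3 -m crank '[[-1,6,0,6,0],[-1,12,0,14,0],[-1,17,0,23,0],[-1,20,0,31,0],[-1,22,0,39,0],[-1,24,0,46,0],[-1,24,0,50,0],[-1,24,0,51,0]]'
python3 -m crank '[[-1,0,0,2,0],[-1,0,0,3,0],[-1,0,0,3,0]]'
python3 -m crank '[[-1,0,0,2,0],[-1,0,0,2,0]]'
```

```text
t: 18.55
ee_pos: [0.4248, 0.1122, 0.0373]
tcp_rot: [-0.628, 0.778, 0.0, -0.0]
force: [-0.4, -0.6, -0.4]
grip_width: 0.0001
grip_force: 0.1
t: 18.85
ee_pos: [0.4254, 0.1125, 0.035]
tcp_rot: [-0.628, 0.778, -0.0, 0.0]
force: [0.3, -0.1, 0.0]
grip_width: 0.0002
grip_force: 0.0
t: 19.05
ee_pos: [0.4257, 0.1126, 0.0335]
tcp_rot: [-0.628, 0.778, -0.0, 0.0]
force: [-0.7, -0.6, 6.1]
grip_width: 0.0002
grip_force: 2.8
```

```bash
python3 -m crank '[[-1,0,0,1,0],[-1,0,0,1,0],[-1,0,0,1,0]]' | egrep 'ee_pos|^force'
python3 -m crank '[[-1,0,0,-20,0],[-1,0,0,-60,0],[1,0,-10,-100,0],[1,0,-25,-120,0],[1,0,-38,-120,0],[1,0,-38,-120,0],[1,0,-38,-120,0]]'
python3 - <<'E'
from h import *
ci,a=snap("wrist");np.save("pics/w6.npy",a)
hsv=cv2.cvtColor(a,cv2.COLOR_RGB2HSV);H,S,V=[hsv[...,i].astype(int) for i in range(3)]
p,M=tool();g=lambda q:(M.T@(q-p)*1000).round(1)
s=((H<8)|(H>172))&(S>120)&(V>60)
c,n,m=blob(s);q=np.argwhere(m);print(n,c,q.min(0),q.max(0))
for y in range(q.min(0)[0],q.max(0)[0]+1,3): print(y,"".join("%4d"%V[y,x] if m[y,x] else "   ." for x in range(q.min(0)[1],q.max(0)[1]+1,3)))
delta(rad(0,-39,78),-102.1)
for x in(-18,18): print(x,proj(ci,rad(0,-39+x,95+25)),proj(ci,rad(0,-39+1.11*x,75+25)))
cv2.imwrite("pics/w6.png",a[...,::-1])
E
```

```text
ee_pos: [0.4258, 0.1125, 0.0333]
force: [-5.2, -1.2, 16.2]
t: 20.05
ee_pos: [0.4612, 0.1041, 0.1504]
tcp_rot: [-0.628, 0.778, 0.001, -0.001]
force: [-0.4, 0.8, -0.6]
grip_width: 0.0722
grip_force: 0.0
1924 [321.39189189 193.57588358] [168 297] [223 346]
168    .   .   .   .   .   .   .   .   .   .   .   .   .   .   .   .   .
171    .   .   .   .   . 139 150 144 148 147 144 153 126   .   .   .   .
174    .   .   . 131 152 161 128 121 115 118 122 135 155 146   .   .   .
177    .   . 138 151 153 154 131 146 141 137 138 132 161 156 152   .   .
180    .   . 151 155 151 156 145 155 142 147 155 141 154 152 156 142   .
183    . 155 153 156 150 153 139 158  83 103 153 143 156 152 160 159   .
186    . 156 153 152 157 148 142 160  87 109 158 145 152 156 156 158 148
189  135 160 149 153 154 156 143 158  74 111 157 140 172 255 150 158 150
192  142 153 153 158 158 153 147 158   . 114 156 144 184 255 161 155 158
195  135 156 162 155 155 151 146 156   . 123 156 144 158 159 157 155 155
198    . 157 159 157 155 154 147 154   . 127 153 146 161 160 153 157 161
201    . 155 155 154 158 157 148 156   . 13
[... 196 characters left out ...]
 255 155 152 157   . 148 149 255 255 255   .   .   .
213    .   .   .   . 247 193 151 155   . 149 146 255 255   .   .   .   .
216    .   .   .   .   .   . 248 255   . 242 252   .   .   .   .   .   .
219    .   .   .   .   .   . 254 255   . 255 255   .   .   .   .   .   .
222    .   .   .   .   .   . 253 254 254 255 255   .   .   .   .   .   .
tcp [0.4607 0.1041 0.1503] ang -102.2 -> shift mm [ 4.5 -1.7 97.3] roll -0.0015078984176297913
-18 (np.float64(319.3345046983499), np.float64(177.04786383074153)) (np.float64(319.4612389706216), np.float64(168.8719480374862))
18 (np.float64(319.5653604599062), np.float64(225.06817065337873)) (np.float64(319.6923967328629), np.float64(218.4455432314777))
```

```bash
python3 - <<'E'
from h import *
ci=imaging.camera_info("wrist");a=np.load("pics/w6.npy").astype(int)
for y in (178,186,194,202,210,218,222,224): print(y,a[y,308:336,0].tolist())
print(a[166:182,321,0].tolist(),a[214:230,321,0].tolist())
q=onplane(ci,321.5,199.5,.095);print(q);delta([*q[:2],.053])
E
```

```text
178 [151, 150, 153, 157, 154, 148, 138, 141, 147, 152, 152, 145, 153, 150, 152, 146, 149, 149, 152, 151, 152, 139, 139, 142, 152, 154, 152, 155]
186 [157, 157, 158, 157, 148, 149, 139, 142, 149, 153, 160, 154, 131, 87, 43, 61, 109, 144, 159, 158, 156, 147, 145, 147, 154, 152, 156, 156]
194 [160, 151, 153, 152, 154, 146, 139, 147, 153, 155, 158, 149, 125, 74, 52, 80, 128, 150, 157, 159, 147, 141, 142, 151, 160, 153, 177, 196]
202 [160, 154, 152, 152, 157, 147, 145, 144, 157, 155, 154, 137, 98, 61, 57, 103, 142, 154, 158, 154, 156, 141, 148, 149, 155, 191, 248, 255]
210 [244, 255, 252, 205, 155, 143, 146, 152, 154, 157, 157, 134, 85, 45, 62, 108, 148, 161, 157, 149, 173, 237, 255, 255, 255, 255, 255, 255]
218 [227, 226, 224, 223, 214, 224, 245, 255, 255, 255, 255, 255, 185, 105, 187, 255, 255, 255, 255, 255, 252, 235, 228, 227, 227, 229, 230, 230]
222 [223, 225, 225, 222, 223, 227, 244, 253, 255, 255, 254, 254, 253, 254, 254, 255, 255, 255, 255, 255, 248, 232, 226, 226, 229, 229, 228, 228]
224 [227, 224, 223, 225, 225, 225, 227, 234, 240, 241, 241, 243, 251, 255, 254, 253, 250, 248, 247, 241, 235, 227, 227, 226, 229, 227, 229, 228]
[94, 98, 116, 142, 150, 148, 130, 121, 115, 126, 126, 141, 150, 153, 142, 110] [50, 51, 64, 81, 105, 122, 171, 239, 254, 254, 255, 255, 255, 255, 255, 255]
[0.45889134 0.09801933 0.095     ]
tcp [0.4607 0.1041 0.1503] ang -102.2 -> shift mm [ 6.2  0.2 97.3] roll None
```

```bash
python3 -m crank '[[0,6,0.7,25,0],[0,6,0.7,60,0],[0,6,0.7,85,0],[0,6,0.7,95,0],[0,6,0.7,97,0],[0,6,0.7,97,0],[-1,6,0.7,97,0],[-1,6,0.7,97,0]]' 60
python3 -m crank '[[-1,0,0,0,0],[-1,0,0,0,0],[-1,0,0,0,0],[-1,0,0,0,0]]'
```

```text
t: 20.9
ee_pos: [0.4615, 0.0989, 0.056]
tcp_rot: [-0.628, 0.778, -0.0, 0.001]
force: [0.7, -0.2, -0.4]
grip_width: 0.0146
grip_force: 0.5
t: 21.3
ee_pos: [0.4607, 0.0989, 0.0551]
tcp_rot: [-0.628, 0.778, 0.0, 0.0]
force: [-0.8, 1.6, 3.1]
grip_width: 0.0103
grip_force: 62.2
```

```bash
python3 -m crank '[[-1,0,0,2,0],[-1,0,0,4,0],[-1,0,0,6,0],[-1,0,0,8,0],[-1,0,0,9,0],[-1,0,0,9.5,0],[-1,0,0,9.5,0],[-1,0,0,9.5,0]]'
```

```text
t: 22.1
ee_pos: [0.4608, 0.0989, 0.0458]
tcp_rot: [-0.628, 0.778, 0.0, 0.0]
force: [-2.4, 1.7, 8.5]
grip_width: 0.0104
grip_force: 62.8
```

```bash
python3 -m crank '[[-1,0,0,0,0.14],[-1,0,0,0,0.28],[-1,0,0,0,0.42],[-1,0,0,0,0.56],[-1,0,0,0,0.7],[-1,0,0,0,0.84],[-1,0,0,0,0.98],[-1,0,0,0,1.12]]'
python3 -m crank '[[-1,0,0,0,0.12],[-1,0,0,0,0.24],[-1,0,0,0,0.36],[-1,0,0,0,0.46],[-1,0,0,0,0.46],[-1,0,0,0,0.46]]'
python3 - <<'E'
from h import *
delta(tool()[0],-192.1);s=robot.state();print(s["ft_torque"],s["q"])
E
```

```text
t: 22.9
ee_pos: [0.4601, 0.0993, 0.0456]
tcp_rot: [-0.116, 0.993, 0.001, -0.0]
force: [-3.7, 3.2, 8.5]
grip_width: 0.0101
grip_force: 62.9
t: 23.5
ee_pos: [0.46, 0.0996, 0.0456]
tcp_rot: [0.11, 0.994, 0.001, -0.001]
force: [-3.9, 3.7, 9.6]
grip_width: 0.0103
grip_force: 62.9
tcp [0.46   0.0996 0.0456] ang 167.3 -> shift mm [0. 0. 0.] roll -0.010187418004832388
[0.76280307 1.00877598 0.00523759] [ 0.21154054  0.2054643  -0.58341955  0.78224817  0.00222962  0.43291359]
```

```bash
python3 -m crank '[[-1,0,0,-2,0],[-1,0,0,-4,0],[-1,0,0,-5.5,0],[-1,0,0,-6,0],[-1,0,0,-6,0]]'
python3 -m crank '[[0,0,0,-6,0],[0,0,0,-6,0],[0,0,0,-6,0],[0,0,0,-6,0],[0,0,0,-30,0],[0,0,0,-65,0],[0,0,0,-105,0],[0,0,0,-105,0]]'
python3 - <<'E'
from h import *
ci,a=snap("wrist");np.save("pics/w7.npy",a)
hsv=cv2.cvtColor(a,cv2.COLOR_RGB2HSV);H,S,V=[hsv[...,i].astype(int) for i in range(3)]
s=((H<8)|(H>172))&(S>120)&(V>60)&(np.arange(640)[None]>250)&(np.arange(640)[None]<400);c,n,m=blob(s);q=np.argwhere(m);print(n,c,q.min(0),q.max(0))
x0,x1=q.min(0)[1],q.max(0)[1]+1
for y in range(q.min(0)[0],q.max(0)[0]+1,3): print(y,"".join("%4d"%a[y,x,0] for x in range(x0,x1,3)))
r=lambda x,y,z:rad(x,y,z+25)
for z in (92,84):print("pred wing locked",z,[np.round(proj(ci,r(x,-39,z)),1).tolist() for x in(-18,18)],[np.round(proj(ci,r(x,-39,z)),1).tolist() for x in(-6,6)])
print(tool()[0])
E
```

```text
t: 24.0
ee_pos: [0.46, 0.0996, 0.0514]
tcp_rot: [0.11, 0.994, 0.001, -0.001]
force: [-3.7, 3.3, 5.0]
grip_width: 0.0104
grip_force: 62.4
t: 24.8
ee_pos: [0.4641, 0.0992, 0.1612]
tcp_rot: [0.111, 0.994, 0.001, 0.004]
force: [0.9, -0.5, -0.2]
grip_width: 0.0428
grip_force: 0.0
1799 [321.51973319 189.79377432] [165 298] [217 345]
165  197 206 207 203 207 198 199 207 212 206 192 201 204 208 210 204
168  197 205 205 199 199 251 243 246 247 245 249 248 205 203 206 204
171  196 208 175 245 253 253 124 122 132 131 172 254 254 233 202 200
174  192 165 248 253 253 208 241 245 248 246 231 252 253 253 240 205
177  168 224 253 252 252 244 250 249 234 253 247 252 253 252 253 210
180  189 253 252 252 252 215 251 253 113 254 246 252 252 252 252 248
183  194 252 252 251 252 192 250 253 110 255 246 251 252 252 252 253
186  230 252 252 252 252 239 250 237  80 254 245 251 252 252 252 252
189  246 251 252 251 252 223 250 247 115 255 245 250 252 252 252 252
192  225 252 252 251 252 186 250 252 113 254 246 251 252 251 252 252
195  173 253 251 252 252 203 249 251  97 255 244 251 252 252 252 252
198   80 160 241 232 178 238 249 228  80 253 244 250 252 251 252 247
201   74  98 137 135 132 135 241 248 102 254 243 250 251 251 252 203
204   70  84 118 140 136 124 136 202 106 254 245 250 251 252 198  98
207   73  78  81 110 134 126 131 127  47 147 179 252 251 182  82  78
210   67  78  75  77  91 111 134 122  50 134 126 144  86  78  93  86
213   70  80  80  72  81  88 128 126  50 129 125  86  80  78  84  81
216   69  78  81  80  76  90 127 127 111 129 122  77  81  90  75  82
pred wing locked 92 [[321.8, 175.1], [322.3, 220.5]] [[322.0, 190.7], [322.2, 205.8]]
pred wing locked 84 [[321.8, 172.9], [322.3, 217.0]] [[322.0, 188.0], [322.2, 202.7]]
[0.46280717 0.09898307 0.15886882]
```

The stud rose with the hand to about 3.4 mm press, with the spring force of 5.0 N matching. It stays turned about 1.58 rad, so it has dropped into the catch. I hand in.

```bash
python3 -m crank '[[0,0,0,-20,0],[0,0,0,-30,0],[0,0,0,-30,0],[0,0,0,-30,0]]' | egrep '^t|^force'
python3 -c "
from plant import robot
print(robot.finish_job())"
```

```text
t: 25.25
tcp_rot: [0.111, 0.994, -0.0, -0.0]
force: [-0.0, -0.5, -0.5]
the job is handed in; nothing more can be done
None
```

I handed the job in at about 25 s: battery in the cradle with its yellow end at the spring, cover shut, stud turned about 1.58 rad and risen into its catch, and the shaker never approached; no verdict came back, and the final state is read from forces and images, not from the joint values.

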